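# Catch the tube heater's falling cover and ease it shut

### The arm

A 6-joint arm with a two-finger parallel gripper is mounted at the origin on the work surface. World frame = base frame: x ahead of the robot, y to its left, z up, the work surface at z = 0. Lengths are in m, angles in rad, forces in N, time in s.
With the tool pointing down it reaches from about 0.325 to 0.775 m from the base axis. Payload 5.5 kg.
Tool frame: the origin (TCP) lies midway between the tips of the shut fingers; the grasp point (between the pads) lies 19 mm behind it; x points along the fingers, z is the direction in which the jaws open and shut, and the axes are right-handed (so a half turn about x gives the same grasp; the last joint's range is limited). The gripper opens to 85 mm and grips with 20 to 120 N. Pads are 22 mm wide; open, the fingers measure 114 mm over their backs; the gripper's body (76 mm by 85 mm) begins 54 mm behind the grasp point. The pads swing forward as they close: fully open they stand 13 mm farther back than shut.
Start: joints at [-1.164, 0.091, 1.231, -0, 1.82, -0.057], TCP at [0.268, -0.537, 0.196] pointing down, gripper open.
Joint ranges: [-2.87, 2.87], [-0.86, 2.18], [0.17, 2.46], [-1.51, 4.65], [0.06, 2.69], [-2.65, 2.65]. Speed limits (rad/s): [2.57, 2.57, 3.01, 3.14, 3.14, 3.14].

### API

Orientations are given as a unit quaternion [w, x, y, z].
In Python, from bench import env gives the robot as it stands.
- The arm moves only by the tool arm_command, never from a script. Its argument "series" is a list that holds one entry, the list of rows, each a list of 7 numbers: the turn, a rotation vector about the tool's x, y, z in degrees, then the shift along the tool's x, y, z in mm, then the closure, from 0 (fully open) to 1 (shut). In form: [[[rx, ry, rz, x, y, z, claw], ...]]. A call has 1 to 8 rows; each row shifts and turns the commanded pose from where the row before left it, along the tool's axes as they then stand; what a row does not reach is not made up. A row lasts 1/12 s, in which the tool goes at most 41.7 mm and 7.16 degrees, less where a joint would pass 70% of its speed; a pose out of reach is approached as far as the arm can. A call with a gripper value outside its range is refused whole. The fingers move at their own pace and stop on an object; "grip_force" is the grip in N (left out, the last holds). Time passes only in rows, so rows that do not move let the fingers close. It gives the time, the measured TCP pose, the force and the opening at its end, in the units of the state.
- env.observe(): the state, without advancing time (a new reading comes with each control period).
- env.camera(name): name is "scene" or "top"; returns the picture (420x560x3 uint8, red, green, blue); there is no depth.
- env.get_calibration(name): a dict with "intrinsics" (3x3 intrinsics, pixels), "R" (3x3) and "t" (3): a world point X has camera coordinates R X + t. Camera axes: x right, y down, z forward; pixel columns grow to the right and rows downward; lengths in m; the calibration is good to about 2 mm. A picture is of the moment at which its call begins. get_calibration takes no time and is no camera call.
- env.sign_off(): hands the job in, once; it reports no verdict.
The state is a dict: "t": time; "joint_pos": joint angles; "dq": joint speeds; "joint_efforts": joint torques, N m; "position": TCP position; "tcp_rot": TCP orientation; "wrist_force": force on the tool from outside, world axes, zero at the start; "ft_torque": the same for the moment, N m; "finger_gap": finger opening in m.
Only numpy, scipy, OpenCV 4.12 (cv2) and the standard library are available. Lean on these libraries where they do the work, as an engineer would, in place of code of your own. Each camera call takes 0.05 s, during which the arm holds its last target. There are 200 camera calls.

### The job

The blue cover of the white tube heater stands open. With the fingers, and without ever pinching the cover, tip it forward past its balance, catch it on a finger in the upper half of its fall, and lower it on that finger under its orange tab until it is fully shut: it must not drop or slam. Leave the tube rack, the tip box and the amber jar where they stand, and finish clear of everything.

Things in the scene. Friction and masses are not known exactly. Their poses are not given: they have to be found in the camera images.
- heater: White tube heater fixed to the bench, 220 mm deep (its x), 200 mm wide (its y), 100 mm high, with a well of capped tubes that the cover closes. Origin: centre of its underside; x points from its front to the hinge side, z up. The front face is at x = -110 mm; the 50 mm deep flat deck behind the hinge is 100 mm high.
- cover_hinge (a point): The middle of the cover's hinge line, at x = +60 mm, y = 0, z = 101 mm of the heater; the hinge line runs along the heater's y.
- cover (a joint): Angle of the cover: 0 = shut (level), pi/2 = upright, stop at 1.85 (leaning back, away from the heater's front). Starts at 1.62 to 1.76. Hinge friction holds it where it is left within about 0.25 rad of upright; below about 1.3 rad it falls shut, hardly damped, in under a second. Resting on a finger at the tab's edge it weighs about 1 N or less.
- cover_middle (a point): Middle of the cover plate's outer face, 85 mm from the hinge line. The cover is 8 mm thick, 180 mm wide, 170 mm long from the hinge line, about 170 g; outer (upper when shut) side blue, inner side grey. An orange finger tab 90 mm wide, 35 mm long, equally thick, stands out from the middle of its free edge and overhangs the heater's front when shut.
- tab_edge (a point): Middle of the lower (inner) edge of the tab's end, 205 mm from the hinge line; axes: x along the cover from tab to hinge, y along the hinge line, z out of the outer face. With the cover shut it is 101 mm above the bench and 35 mm in front of the heater's front face.
- rack: Loose blue tube rack with orange-capped tubes, 120 x 70 mm, 67 mm high, to one side of the heater; leave alone. Origin: centre of its underside.
- tipbox: Loose pipette-tip box with a pink lid, 122 x 84 mm, 68 mm high, to one side of the heater; leave alone. Origin: centre of its underside.
- reagent: Loose amber glass jar with a blue cap, 60 mm diameter, 110 mm high; leave alone. Origin: centre of its underside.

How it is judged:
By the outcome, as a careful person would: the job done as asked, in the order asked, and still so for the second after the job is handed in, with the robot touching nothing.
It also fails if it takes over 50 s, if anything falls off the work surface, if the arm or the gripper's body presses on something with over 40 N, if the wrist force passes 120 N, or if a joint passes its speed limit or range.

## Working session

There is one attempt and no reset: what is moved stays moved. The work goes in short steps, Python scripts to look and compute and a tool call to move; the robot and the scene stay as the last step left them, time stands still between calls to the robot, and variables do not carry over. Pictures are saved under pics/ and viewed, about 8 in all and at most 12, crops included, and the job is handed in when it is done.

Besides the shell and the picture viewer there is one more tool, called after "Emit:" as name(argument=value, ...) on one line, values as JSON. arm_command: Moves the arm, as the interface text tells. Its arguments: {"type":"object","properties":{"series":{"type":"array","items":{"type":"array","items":{"type":"array","items":{"type":"number"}}}},"grip_force":{"type":"number"}},"required":["series"]}

```bash
mkdir -p pics; python3 - <<'E'
from bench import env
import cv2,numpy as np
for n in("scene","top"):
    im=env.camera(n); np.save(f"pics/{n}0.npy",im)
    cv2.imwrite(f"pics/{n}0.png",cv2.cvtColor(im,cv2.COLOR_RGB2BGR))
    c=env.get_calibration(n);R=np.array(c["R"]);print(n,np.array(c["intrinsics"]).round(1).tolist(),R.round(3).tolist(),"cam at",(-R.T@np.array(c["t"])).round(3))
s=env.observe();print({k:np.round(v,3).tolist() for k,v in s.items()})
E
```

```text
scene [[390.3, 0.0, 282.3], [0.0, 390.3, 207.7], [0.0, 0.0, 1.0]] [[0.754, 0.657, 0.02], [0.429, -0.469, -0.772], [-0.498, 0.59, -0.636]] cam at [ 1.028 -0.441  0.617]
top [[432.4, 0.0, 281.0], [0.0, 432.4, 207.4], [0.0, 0.0, 1.0]] [[-0.023, -1.0, -0.013], [-0.997, 0.024, -0.073], [0.074, 0.011, -0.997]] cam at [0.539 0.035 0.876]
{'t': 0.1, 'joint_pos': [-1.164, 0.092, 1.232, 0.0, 1.82, -0.057], 'dq': [0.001, -0.001, -0.002, -0.002, -0.0, 0.002], 'joint_efforts': [0.003, -46.022, -41.922, 0.0, 0.011, -0.0], 'position': [0.268, -0.536, 0.195], 'tcp_rot': [0.601, 0.372, 0.602, -0.371], 'wrist_force': [-0.013, 0.636, -0.832], 'ft_torque': [0.049, 0.058, -0.032], 'finger_gap': 0.085}
```

View pics/scene0.png

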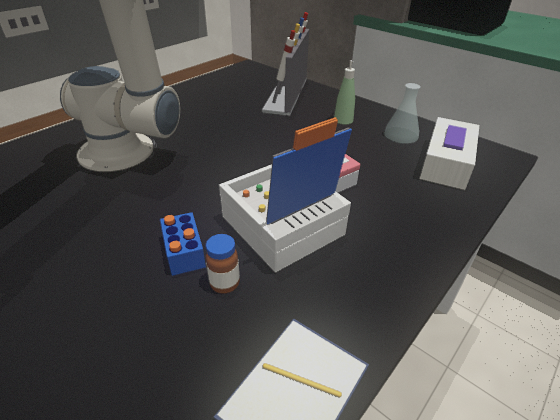

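View pics/top0.png

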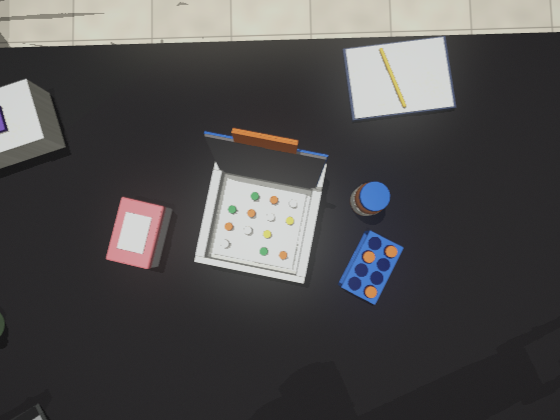

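The heater front faces the robot. The cover leans back, away from it, with its blue side facing the scene camera. In the top view the front-top edge runs from about (197,265) to (304,282), and the tab is near (265,140). Jar and rack are on the right (-y), tip box on the left. Next I measure corners in both views.

```bash
cat > h.py <<'E'
import numpy as np,cv2
from bench import env
C={n:{k:np.array(v) for k,v in env.get_calibration(n).items()} for n in("scene","top")}
def ray(n,p):
    c=C[n];d=c["R"].T@np.linalg.solve(c["intrinsics"],[p[0],p[1],1.]);return -c["R"].T@c["t"],d/np.linalg.norm(d)
def onz(n,p,z): o,d=ray(n,p);return o+d*(z-o[2])/d[2]
def tri(ps,pt):
    P=[C[n]["intrinsics"]@np.c_[C[n]["R"],C[n]["t"]] for n in("scene","top")]
    X=cv2.triangulatePoints(P[0],P[1],np.array(ps,float).reshape(2,1),np.array(pt,float).reshape(2,1)).ravel();X=X[:3]/X[3]
    o,d=ray("scene",ps);a,e=ray("top",pt);n=np.cross(d,e)
    return X,abs((a-o)@n)/np.linalg.norm(n)
E
python3 - <<'E'
from h import *
def quad(m,n=4):
    c=max(cv2.findContours(m.astype(np.uint8),0,1)[0],key=cv2.contourArea)
    for e in np.arange(1,12,.5):
        q=cv2.approxPolyDP(cv2.convexHull(c),e,True)[:,0]
        if len(q)<=n:break
    return q.tolist(),cv2.contourArea(c)
for n in("scene","top"):
    im=np.load(f"pics/{n}0.npy");h=cv2.cvtColor(im,cv2.COLOR_RGB2HSV);H,S,V=[h[...,i] for i in range(3)]
    w=np.zeros(H.shape,bool)
    if n=="scene": w[110:230,255:360]=1
    else: w[120:290,190:335]=1
    print(n,"blue",quad((H>100)&(H<130)&(S>120)&(V>50)&w)); print("orange",quad((H<15)&(S>150)&w&(np.arange(420)<170)[:,None])) 
    w2=np.zeros_like(w); 
    if n=="scene": w2[150:265,215:352]=1
    else:w2[160:290,190:335]=1
    print("white",quad((S<50)&(V>110)&w2,6))
a=cv2.imread("pics/scene0.png")[110:270,210:365];b=cv2.imread("pics/top0.png")[120:290,190:335]
cv2.imwrite("pics/c.png",np.hstack([cv2.resize(x,(400,440),interpolation=2) for x in(a,b)]))
E
```

```text
scene blue ([[351, 129], [332, 193], [298, 209], [270, 196], [274, 157]], 3555.5)
orange ([[336, 118], [332, 136], [294, 148], [295, 131]], 731.0)
white ([[351, 173], [344, 234], [268, 264], [223, 216], [219, 184], [268, 165]], 6695.0)
top blue ([[204, 131], [228, 135], [232, 138], [204, 133]], 45.5)
orange ([[232, 128], [297, 140], [295, 151], [235, 141]], 756.5)
white ([[215, 162], [326, 164], [303, 283], [194, 261], [211, 175]], 10246.5)
```

View pics/c.png

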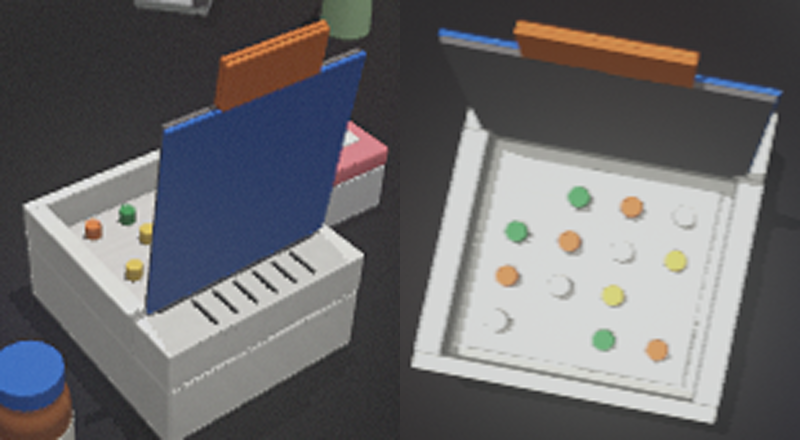

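Both crops show clean corners of the heater top, the cover's free edge and the tab's end. I triangulate those and check them against the given sizes.

```bash
python3 - <<'E'
from h import *
S=lambda x,y:(210+x/2.581,110+y/2.75); T=lambda x,y:(190+(x-400)/2.759,120+y/2.588)
fl=onz("top",T(414,367),.1);fr=onz("top",T(716,421),.1)
frs,rrs,rls=[onz("scene",S(*p),.1) for p in((25,205),(172,355),(360,258))]
X,g=tri(S(25,205),T(716,421));print("front -y 2view",X.round(4),g)
for k,v in dict(fl=fl,fr=fr,frs=frs,rrs=rrs,rls=rls).items():print(k,v.round(4))
print("width",np.linalg.norm(fl-fr),np.linalg.norm(rls-rrs),"depth",np.linalg.norm(frs-rrs))
f=(fl+(fr+frs)/2)/2;r=(rrs+rls)/2
# least-squares rectangle: cv2-free kabsch in 2D
M=np.array([[-110,100],[-110,-100],[-110,-100],[110,-100],[110,100]])/1e3
W=np.array([fl,fr,frs,rrs,rls])[:,:2]
A=M-M.mean(0);B=W-W.mean(0);U,_,V=np.linalg.svd(A.T@B);R=(U@V).T;t=W.mean(0)-R@M.mean(0)
print("centre",t.round(4),"yaw deg",np.degrees(np.arctan2(R[1,0],R[0,0])),"res mm",(1e3*(W-(M@R.T+t))).round(1).tolist())
np.savez("pose.npz",R=R,t=t)
def H(X): return np.r_[R.T@(X[:2]-t),X[2]]
for nm,p,q in(("cov+y",S(366,53),T(440,31)),("cov-y",S(165,128),T(780,94)),("tab+y",S(326,23),T(517,21)),("tab-y",S(222,60),T(698,52))):
    X,g=tri(p,q);h=H(X);print(nm,X.round(4),"gap",round(g,4),"heater",h.round(4),"r",np.hypot(h[0]-.06,h[2]-.101).round(4),"ang",np.arctan2(h[2]-.101,.06-h[0]).round(3))
for nm,p,z in(("tip",(140,198),.068),("jar",(375,196),.11)):print(nm,onz("top",p,z).round(3))
E
```

```text
front -y 2view [0.4627 0.0061 0.0983] 0.0038567778721884704
fl [0.5029 0.1994 0.1   ]
fr [0.4617 0.0049 0.1   ]
frs [0.4662 0.006  0.1   ]
rrs [ 0.6765 -0.0388  0.1   ]
rls [0.7195 0.1451 0.1   ]
width 0.19885900858932057 0.18879423766300174 depth 0.21504441654177908
centre [0.5912 0.0781] yaw deg -12.61893189832064 res mm [[-2.8, -0.2], [-0.3, 0.4], [4.2, 1.5], [-0.2, 4.8], [-0.8, -6.5]]
cov+y [0.6961 0.1494 0.2654] gap 0.0006 heater [0.0868 0.0925 0.2654] r 0.1666 ang 1.732
cov-y [ 0.6557 -0.0259  0.2684] gap 0.0012 heater [ 0.0857 -0.0874  0.2684] r 0.1694 ang 1.723
tab+y [0.6897 0.1037 0.3027] gap 0.0025 heater [0.0905 0.0465 0.3027] r 0.204 ang 1.721
tab-y [0.6706 0.0154 0.3039] gap 0.0031 heater [ 0.0911 -0.0438  0.3039] r 0.2053 ang 1.723
tip [0.623 0.309 0.068]
jar [ 0.612 -0.124  0.11 ]
```

```bash
cat >> h.py <<'E'
from scipy.spatial.transform import Rotation as Ro
YAW=np.radians(-12.7);HX=np.array([np.cos(YAW),np.sin(YAW),0]);HY=np.array([-np.sin(YAW),np.cos(YAW),0]);CEN=np.array([.591,.078,0])
def pose():
    s=env.observe();q=s["tcp_rot"];return np.array(s["position"]),Ro.from_quat([q[1],q[2],q[3],q[0]]),s
def toolR(phi,sg):  # finger line at cover-like angle phi; tool z = sg * outer normal
    u=-np.cos(phi)*HX+np.sin(phi)*np.array([0,0,1]);n=np.sin(phi)*HX+np.cos(phi)*np.array([0,0,1])
    x=-u;z=sg*n;return Ro.from_matrix(np.c_[x,np.cross(z,x),z])
def hp(x,y,z): return CEN+x*HX+y*HY+np.array([0,0,z])
def inh(p): d=p-CEN;return np.array([d@HX,d@HY,p[2]])
def show(pt,Rt):
    p,R,s=pose();rv=np.degrees((R.inv()*Rt).as_rotvec())
    print("t",round(s["t"],2),"heater xyz",(inh(p)*1e3).round(1),"F",np.round(s["wrist_force"],2),"gap",round(s["finger_gap"],4));print("q",np.round(s["joint_pos"],3))
    print("rot deg",rv.round(1),"shift mm in NEW tool axes",(Rt.inv().apply(pt-p)*1e3).round(1),"in OLD",(R.inv().apply(pt-p)*1e3).round(1))
E
python3 - <<'E'
from h import *
p,R,s=pose();print(R.as_matrix().round(3))
for sg in(1,-1): show(hp(.0796,0,.38),toolR(1.6,sg))
E
```

```text
[[-0.001  0.894  0.447]
 [ 0.002  0.447 -0.894]
 [-1.     0.    -0.002]]
t 0.1 heater xyz [-179.7 -670.2  194.9] F [-0.01  0.64 -0.83] gap 0.0853
q [-1.164  0.092  1.232  0.     1.82  -0.057]
rot deg [-50.7   1.5  -0.8] shift mm in NEW tool axes [-192.6  670.2  253.8] in OLD [-184.4  625.1 -355. ]
t 0.1 heater xyz [-179.7 -670.2  194.9] F [-0.01  0.64 -0.83] gap 0.0853
q [-1.164  0.092  1.232  0.     1.82  -0.057]
rot deg [129.3  -1.   -1.8] shift mm in NEW tool axes [-192.6 -670.2 -253.8] in OLD [-184.4  625.1 -355. ]
```

Emit:
arm_command(series=[[[-6.3, 0, 0, -24, 0, 0, 0.3], [-6.3, 0, 0, -24, 0, 0, 0.3], [-6.3, 0, 0, -24, 0, 0, 0.3], [-6.3, 0, 0, -24, 0, 0, 0.3], [-6.3, 0, 0, -24, 0, 0, 0.3], [-6.3, 0, 0, -24, 0, 0, 0.3], [-6.3, 0, 0, -24, 0, 0, 0.3], [-6.3, 0, 0, -24, 0, 0, 0.3]]], grip_force=20)

```text
t: 0.77
position: [0.2683, -0.5364, 0.3886]
tcp_rot: [0.703, 0.079, 0.703, -0.078]
wrist_force: [0.3, -0.2, 0.7]
finger_gap: 0.0598
```

Emit:
arm_command(series=[[[0, 0, 0, 0, 30, 11, 0.3], [0, 0, 0, 0, 30, 11, 0.3], [0, 0, 0, 0, 30, 11, 0.3], [0, 0, 0, 0, 30, 11, 0.3], [0, 0, 0, 0, 30, 11, 0.3], [0, 0, 0, 0, 30, 11, 0.3], [0, 0, 0, 0, 30, 11, 0.3], [0, 0, 0, 0, 30, 11, 0.3]]])

```text
t: 1.43
position: [0.4088, -0.3212, 0.3876]
tcp_rot: [0.702, 0.08, 0.703, -0.08]
wrist_force: [1.0, 0.0, 0.1]
finger_gap: 0.0598
```

```bash
python3 -c "
from h import *
show(hp(.0796,0,.38),toolR(1.6,1))"
```

```text
t 1.43 heater xyz [ -90.  -429.5  387.6] F [0.98 0.   0.06] gap 0.0598
q [-0.731  0.007  0.967  0.     2.168 -0.504]
rot deg [-0.3  1.6 -0. ] shift mm in NEW tool axes [  2.6 429.5 169.7] in OLD [  7.6 430.5 167. ]
```

Emit:
arm_command(series=[[[0, -7, 0, 0, 0, 0, 0.3], [0, -7, 0, 0, 0, 0, 0.3], [0, -7, 0, 0, 0, 0, 0.3], [0, -7, 0, 0, 0, 0, 0.3], [0, -7, 0, 0, 0, 0, 0.3], [0, -7, 0, 0, 0, 0, 0.3], [0, -7, 0, 0, 0, 0, 0.3], [0, -7, 0, 0, 0, 0, 0.3]]])

```text
t: 2.1
position: [0.408, -0.3225, 0.3891]
tcp_rot: [0.951, 0.032, 0.287, -0.109]
wrist_force: [0.0, 0.5, 0.3]
finger_gap: 0.0596
```

```bash
python3 -c "
from h import *
p,R,s=pose();print(p,R.as_matrix().round(3))
show(np.array([.378,-.296,.12]),R)"
```

```text
[ 0.40804768 -0.32248445  0.38906885] [[ 0.811  0.226  0.54 ]
 [-0.19   0.974 -0.123]
 [-0.553 -0.003  0.833]]
t 2.1 heater xyz [ -90.4 -430.9  389.1] F [0.04 0.53 0.26] gap 0.0596
q [-1.307 -0.802  1.876  0.827  1.487 -0.893]
rot deg [0. 0. 0.] shift mm in NEW tool axes [ 119.5   19.7 -243.6] in OLD [ 119.5   19.7 -243.6]
```

Emit:
arm_command(series=[[[0, 0, 0, 15, 2, -30, 0.3], [0, 0, 0, 15, 2, -30, 0.3], [0, 0, 0, 15, 2, -30, 0.3], [0, 0, 0, 15, 2, -30, 0.3], [0, 0, 0, 15, 3, -30, 0.3], [0, 0, 0, 15, 3, -30, 0.3], [0, 0, 0, 15, 3, -30, 0.3], [0, 0, 0, 15, 3, -34, 0.3]]])

```text
t: 2.77
position: [0.3886, -0.329, 0.1209]
tcp_rot: [0.95, 0.038, 0.296, -0.094]
wrist_force: [-0.1, 0.1, 0.3]
finger_gap: 0.0597
```

```bash
python3 -c "
from h import *
p,R,s=pose();print(p,R.as_matrix().round(3))
show(np.array([.378,-.296,.12]),toolR(np.radians(34),1))"
```

```text
[ 0.38858169 -0.32901252  0.12088337] [[ 0.807  0.201  0.556]
 [-0.155  0.98  -0.128]
 [-0.57   0.017  0.821]]
t 2.77 heater xyz [-108.  -441.6  120.9] F [-0.09  0.05  0.3 ] gap 0.0597
q [-1.386 -0.856  2.372  0.917  1.298 -1.284]
rot deg [-0.2 -0.8 -1.5] shift mm in NEW tool axes [-14.1  29.9 -10.6] in OLD [-13.2  30.2 -10.8]
```

```bash
cat > k.py <<'E'
from h import *
from scipy.optimize import least_squares
D=[([-1.164,.092,1.232,0,1.82,-.057],[.268,-.536,.195]),([-.731,.007,.967,0,2.168,-.504],[.4088,-.3212,.3876]),
([-1.307,-.802,1.876,.827,1.487,-.893],[.4080,-.3225,.3891]),([-1.386,-.856,2.372,.917,1.298,-1.284],[.3886,-.329,.1209])]
LO=np.array([-2.87,-.86,.17,-1.51,.06,-2.65]);HI=np.array([2.87,2.18,2.46,4.65,2.69,2.65])
E=lambda a,q:Ro.from_euler(a,q)
def fk(q,k):
    e,d,a,c,b,g,L=k
    R=E('z',q[0]);p=R.apply([e,0,d]);R=R*E('y',q[1]);p=p+R.apply([0,0,a]);R=R*E('y',q[2]);p=p+R.apply([c,0,b])
    R=R*E('z',q[3])*E('y',q[4]);p=p+R.apply([g,0,0]);R=R*E('z',q[5]);p=p+R.apply([0,0,L]);return p,R
reg=lambda k:np.r_[1e-3*(k-[0,.3,.4,0,.4,0,.3])]
s=least_squares(lambda k:np.r_[np.concatenate([fk(q,k)[0]-p for q,p in D]),reg(k)],[0,.3,.4,0,.4,0,.3]);K=s.x
# tool frame: columns x=flange z; find constant offset
q=D[3][0];Rm=Ro.from_quat([.038,.296,-.094,.95]);OFF=fk(q,K)[1].inv()*Rm
def ik(p,R,q0):
    f=lambda q:np.r_[fk(q,K)[0]-p,.3*(R.inv()*fk(q,K)[1]*OFF).as_rotvec()]
    s=least_squares(f,np.clip(q0,LO+1e-3,HI-1e-3),bounds=(LO,HI));return s.x,np.abs(s.fun).max()
if __name__=="__main__":
    print(K.round(4),[(1e3*(fk(q,K)[0]-p)).round(1).tolist() for q,p in D],OFF.as_matrix().round(2).tolist())
    print((fk(D[1][0],K)[1]*OFF).as_quat().round(3))
    q=np.array(D[1][0])
    HZ=.101
    for ph in(96,90,80,70):
        th=np.radians(ph);q,e=ik(hp(.06-.185*np.cos(th),0,HZ+.185*np.sin(th)),toolR(th,1),q);print(ph,q.round(2),round(e,4))
    for x in (-.12,-.13):
      for ph in(60,55,50,45,40,35):
        q,e=ik(hp(x,0,.11),toolR(np.radians(ph),1),q);print(x,ph,q.round(2),round(e,4))
E
python3 k.py
```

```text
[0.0143 0.1657 0.3953 0.0913 0.5683 0.0218 0.4168] [[-30.2, -16.0, -2.1], [-24.4, -23.5, 0.5], [-2.3, -2.3, 0.0], [1.3, 2.3, 1.6]] [[-0.0, -0.0, -1.0], [-0.0, 1.0, -0.0], [1.0, 0.0, -0.0]]
[ 0.08   0.702 -0.08   0.703]
96 [0.07 0.45 0.65 0.04 2.14 0.31] 0.0
90 [0.1  0.27 0.86 0.   2.01 0.32] 0.0
80 [ 0.16  0.01  1.17 -0.07  1.81  0.36] 0.0
70 [ 0.24 -0.24  1.43 -0.15  1.63  0.43] 0.0
-0.12 60 [ 0.51 -0.72  2.1  -0.35  1.36  0.74] 0.0
-0.12 55 [ 0.58 -0.79  2.18 -0.44  1.33  0.82] 0.0
-0.12 50 [ 0.67 -0.86  2.25 -0.54  1.31  0.91] 0.0009
-0.12 45 [ 0.76 -0.86  2.29 -0.66  1.31  1.03] 0.0081
-0.12 40 [ 0.86 -0.86  2.33 -0.79  1.32  1.17] 0.0141
-0.12 35 [ 0.95 -0.86  2.39 -0.92  1.33  1.31] 0.0178
-0.13 60 [ 0.53 -0.74  2.11 -0.35  1.38  0.75] 0.0
-0.13 55 [ 0.61 -0.82  2.19 -0.45  1.35  0.83] 0.0
-0.13 50 [ 0.7  -0.86  2.24 -0.55  1.34  0.94] 0.0034
-0.13 45 [ 0.8  -0.86  2.28 -0.68  1.34  1.06] 0.0106
-0.13 40 [ 0.9  -0.86  2.34 -0.8   1.35  1.2 ] 0.0163
-0.13 35 [ 0.99 -0.86  2.4  -0.93  1.37  1.33] 0.0197
```

```bash
sed -i "s/e,d,a,c,b,g,L=k/e,d,a,c,b,g,L,h,v=k/; s/apply(\[e,0,d\])/apply([e,h,d])/; s/apply(\[g,0,0\])/apply([g,v,0])/; s/\[0,.3,.4,0,.4,0,.3\]/[0,.3,.4,0,.4,0,.3,0,0]/g" k.py; python3 k.py
```

```text
[ 3.000e-04  1.571e-01  3.726e-01  9.650e-02  5.581e-01 -0.000e+00
  3.760e-01  3.440e-02 -4.000e-04] [[-0.1, -0.2, -0.0], [-0.0, 0.2, -0.0], [0.0, -0.1, 0.0], [-0.0, 0.1, 0.0]] [[-0.0, -0.0, -1.0], [-0.0, 1.0, -0.0], [1.0, 0.0, -0.0]]
[ 0.08   0.702 -0.08   0.703]
96 [0.03 0.47 0.63 0.03 2.15 0.26] 0.0
90 [0.05 0.29 0.85 0.   2.01 0.27] 0.0
80 [ 0.09  0.02  1.16 -0.05  1.8   0.3 ] 0.0
70 [ 0.16 -0.22  1.43 -0.13  1.61  0.35] 0.0
-0.12 60 [ 0.36 -0.71  2.12 -0.29  1.3   0.6 ] 0.0
-0.12 55 [ 0.41 -0.79  2.19 -0.36  1.25  0.66] 0.0
-0.12 50 [ 0.46 -0.86  2.26 -0.45  1.2   0.73] 0.0003
-0.12 45 [ 0.54 -0.86  2.3  -0.57  1.17  0.85] 0.0072
-0.12 40 [ 0.62 -0.86  2.34 -0.7   1.15  0.98] 0.0134
-0.12 35 [ 0.69 -0.86  2.39 -0.84  1.14  1.13] 0.0181
-0.13 60 [ 0.38 -0.74  2.13 -0.29  1.31  0.61] 0.0
-0.13 55 [ 0.43 -0.82  2.21 -0.37  1.27  0.68] 0.0
-0.13 50 [ 0.49 -0.86  2.26 -0.47  1.23  0.76] 0.0031
-0.13 45 [ 0.57 -0.86  2.3  -0.59  1.2   0.88] 0.0101
-0.13 40 [ 0.65 -0.86  2.34 -0.72  1.18  1.02] 0.0162
-0.13 35 [ 0.73 -0.86  2.39 -0.86  1.17  1.16] 0.0207
```

Emit:
arm_command(series=[[[0, 0, 0, -15, 0, 32, 0.58], [0, 0, 0, -15, 0, 32, 0.58], [0, 0, 0, -15, 0, 32, 0.58], [0, 0, 0, -15, 0, 32, 0.58], [0, 0, 0, -15, 0, 32, 0.58], [0, 0, 0, -15, 0, 32, 0.58], [0, 0, 0, -15, 0, 32, 0.58], [0, 0, 0, -15, 0, 32, 0.58]]])

```text
t: 3.43
position: [0.4344, -0.3432, 0.402]
tcp_rot: [0.95, 0.039, 0.297, -0.094]
wrist_force: [-0.0, -0.2, 0.7]
finger_gap: 0.0361
```

Emit:
arm_command(series=[[[0, 7, 0, 0, 0, 0, 0.58], [0, 7, 0, 0, 0, 0, 0.58], [0, 7, 0, 0, 0, 0, 0.58], [0, 7, 0, 0, 0, 0, 0.58], [0, 7, 0, 0, 0, 0, 0.58], [0, 7, 0, 0, 0, 0, 0.58], [0, 7, 0, 0, 0, 0, 0.58], [0, 7, 0, 0, 0, 0, 0.58]]])

```text
t: 4.1
position: [0.4343, -0.343, 0.4021]
tcp_rot: [0.698, 0.078, 0.709, -0.065]
wrist_force: [-0.1, -0.5, 0.3]
finger_gap: 0.0361
```

```bash
python3 -c "
from k import *
th=np.radians(96.3)
P=lambda r:hp(.06-r*np.cos(th)+.004*np.sin(th),0,.101+r*np.sin(th)+.004*np.cos(th))
show(P(.3),toolR(th,1))
for r in(.3,.177):print(ik(P(r),toolR(th,1),[0,.4,.6,0,2.1,.3]))
"
```

```text
t 4.1 heater xyz [ -60.3 -445.1  402.1] F [-0.05 -0.46  0.35] gap 0.0361
q [-0.733  0.143  0.795  0.006  2.226 -0.527]
rot deg [ 1.2  5.3 -0.8] shift mm in NEW tool axes [-14.  445.1 156.6] in OLD [  7.4 441.9 165.8]
(array([0.01596008, 0.64959489, 0.17      , 0.0437576 , 2.38586829,
       0.26916889]), np.float64(0.012387705768250894))
(array([0.02302772, 0.47608674, 0.63367477, 0.03229551, 2.13910537,
       0.26050503]), np.float64(3.911243551257826e-10))
```

Emit:
arm_command(series=[[[0.1, 0.3, 0, 1, 28, 10, 0.58], [0.1, 0.3, 0, 1, 28, 10, 0.58], [0.1, 0.3, 0, 1, 28, 10, 0.58], [0.1, 0.3, 0, 1, 28, 10, 0.58], [0.1, 0.3, 0, 1, 28, 10, 0.58], [0.1, 0.3, 0, 1, 28, 10, 0.58], [0.1, 0.3, 0, 1, 28, 10, 0.58], [0.1, 0.3, 0, 1, 28, 10, 0.58]]])

```text
t: 4.77
position: [0.5591, -0.1392, 0.3937]
tcp_rot: [0.683, 0.084, 0.722, -0.068]
wrist_force: [0.2, -0.3, -0.6]
finger_gap: 0.036
```

Emit:
arm_command(series=[[[0.1, 0.3, 0, 1, 28, 10, 0.58], [0.1, 0.3, 0, 1, 28, 10, 0.58], [0.1, 0.3, 0, 1, 28, 10, 0.58], [0.1, 0.3, 0, 1, 28, 10, 0.58], [0.1, 0.3, 0, 1, 28, 10, 0.58], [0.1, 0.3, 0, 1, 28, 10, 0.58], [0.1, 0.3, 0, 1, 24, 10, 0.58], [0, 0, 0, 0, 0, 0, 0.58]]])

```text
t: 5.43
position: [0.6715, 0.036, 0.3787]
tcp_rot: [0.667, 0.088, 0.737, -0.069]
wrist_force: [-0.2, -0.3, -2.3]
finger_gap: 0.036
```

```bash
python3 - <<'E'
from k import *
th=np.radians(96.3)
P=lambda r:hp(.06-r*np.cos(th)+.004*np.sin(th),0,.101+r*np.sin(th)+.004*np.cos(th))
show(P(.26),toolR(th,1))
a,b=[cv2.cvtColor(env.camera(n),cv2.COLOR_RGB2BGR) for n in("scene","top")]
cv2.imwrite("pics/d.png",np.hstack([cv2.resize(a[40:260,190:390],(400,440)),cv2.resize(b[60:280,170:370],(400,440))]))
E
```

```text
t 5.43 heater xyz [ 87.8 -23.3 378.7] F [-0.18 -0.35 -2.28] gap 0.036
q [-0.017  0.648  0.196  0.052  2.392  0.242]
rot deg [-0.   0.5 -0.9] shift mm in NEW tool axes [19.1 23.3  6.8] in OLD [19.5 23.   6.7]
```

View pics/d.png

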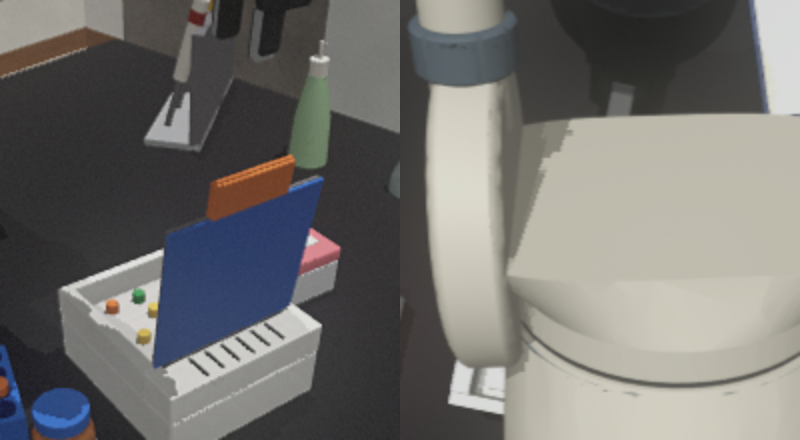

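Emit:
arm_command(series=[[[0, 0.2, -0.3, 5, 8, 2, 0.58], [0, 0.2, -0.3, 5, 8, 2, 0.58], [0, 0.1, -0.3, 5, 7, 2.7, 0.58], [0, 0, 0, 4, 0, 0, 0.58], [0, 0, 0, 10, 0, 0, 0.58], [0, 0, 0, 10, 0, 0, 0.58], [0, 0, 0, 0, 0, 0, 0.58]]])

```text
t: 6.12
position: [0.6756, 0.0539, 0.344]
tcp_rot: [0.665, 0.084, 0.738, -0.076]
wrist_force: [-0.8, -0.4, -0.7]
finger_gap: 0.036
```

```bash
python3 - <<'E'
from k import *
th=np.radians(96.3)
P=lambda r:hp(.06-r*np.cos(th)+.004*np.sin(th),0,.101+r*np.sin(th)+.004*np.cos(th))
show(P(.177),toolR(th,1))
a=cv2.cvtColor(env.camera("scene"),cv2.COLOR_RGB2BGR)
cv2.imwrite("pics/e.png",cv2.resize(a[40:190,240:390],(600,600),interpolation=2))
# predicted finger-tip pixels
p,R,s=pose();c=C["scene"]
for zz in(-18,18):
    X=p+R.apply([-.004,0,zz/1e3]);u=c["intrinsics"]@(c["R"]@X+c["t"]);u=u[:2]/u[2];print(zz,u.round(1),((u-[240,40])*4).round())
E
```

```text
t 6.12 heater xyz [ 87.8  -4.9 344. ] F [-0.84 -0.36 -0.72] gap 0.036
q [0.016 0.586 0.356 0.033 2.302 0.263]
rot deg [-0.3  0.3  0. ] shift mm in NEW tool axes [67.6  4.9  3. ] in OLD [67.6  4.9  2.7]
-18 [308.9  94.7] [276. 219.]
18 [322.8 104.6] [331. 259.]
```

View pics/e.png

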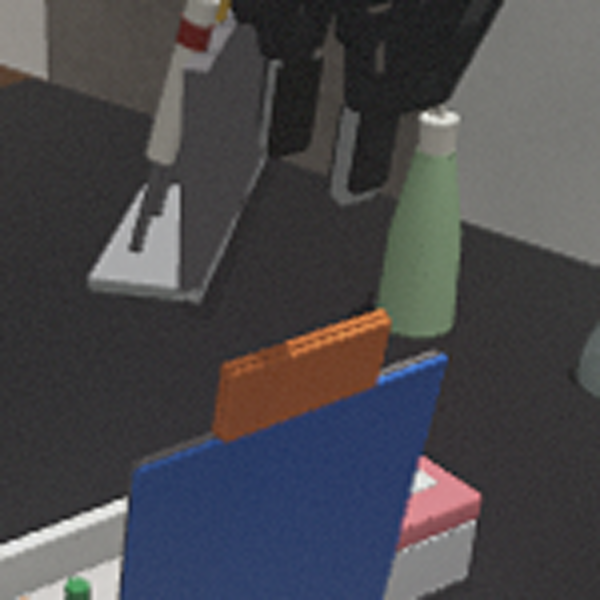

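```bash
python3 - <<'E'
from k import *
p,R,s=pose();c=C["scene"]
def pr(X):u=c["intrinsics"]@(c["R"]@X+c["t"]);return u[:2]/u[2]
for b in(0,-10,-20,-30,-40):print(b,[((pr(p+R.apply([b/1e3,0,z/1e3]))-[240,40])*4).round().tolist() for z in(-18,-32,18,32)])
print([((pr(hp(.06-.205*np.cos(t)+o*np.sin(t),y,.101+.205*np.sin(t)+o*np.cos(t)))-[240,40])*4).round().tolist() for t in(1.683,) for o in(0,.008) for y in(-.045,.045)])
E
```

```text
0 [[274.0, 228.0], [254.0, 213.0], [329.0, 267.0], [352.0, 284.0]]
-10 [[277.0, 206.0], [257.0, 191.0], [333.0, 245.0], [356.0, 261.0]]
-20 [[281.0, 183.0], [259.0, 168.0], [337.0, 222.0], [360.0, 238.0]]
-30 [[284.0, 160.0], [262.0, 145.0], [341.0, 199.0], [365.0, 215.0]]
-40 [[287.0, 136.0], [265.0, 122.0], [345.0, 175.0], [369.0, 190.0]]
[[213.0, 358.0], [374.0, 303.0], [225.0, 367.0], [386.0, 312.0]]
```

Emit:
arm_command(series=[[[0, 0, 0, 9, 1, 1, 0.58], [0, 0, 0, 9, 1, 1, 0.58], [0, 0, 0, 9, 1, 1, 0.58], [0, 0, 0, 9, 0, 0, 0.58], [0, 0, 0, 9, 0, 0, 0.58], [0, 0, 0, 9, 0, 0, 0.58], [0, 0, 0, 9, 0, 0, 0.58], [0, 0, 0, 0, 0, 0, 0.58]]])

```text
t: 6.83
position: [0.6733, 0.0574, 0.2823]
tcp_rot: [0.665, 0.084, 0.738, -0.076]
wrist_force: [0.7, 0.3, -1.0]
finger_gap: 0.0355
```

```bash
python3 - <<'E'
from k import *
th=np.radians(96.3)
P=lambda r:hp(.06-r*np.cos(th)+.004*np.sin(th),0,.101+r*np.sin(th)+.004*np.cos(th))
show(P(.177),toolR(th,1))
a=cv2.cvtColor(env.camera("scene"),cv2.COLOR_RGB2BGR)
cv2.imwrite("pics/f.png",cv2.resize(a[80:180,270:370],(600,600),interpolation=2))
p,R,s=pose();c=C["scene"]
def pr(X):u=c["intrinsics"]@(c["R"]@X+c["t"]);return u[:2]/u[2]
for b in(0,-10,-20,-30):print(b,[((pr(p+R.apply([b/1e3,y/1e3,z/1e3]))-[270,80])*6).round().tolist() for z in(-18,18) for y in(-11,11)])
E
```

```text
t 6.83 heater xyz [ 84.9  -2.  282.3] F [ 0.7   0.35 -0.99] gap 0.0355
q [0.021 0.475 0.623 0.03  2.143 0.262]
rot deg [-0.3  0.4 -0. ] shift mm in NEW tool axes [ 5.9  2.  -0.8] in OLD [ 5.9  2.  -0.9]
0 [[191.0, 306.0], [249.0, 286.0], [268.0, 368.0], [326.0, 347.0]]
-10 [[195.0, 277.0], [253.0, 257.0], [272.0, 338.0], [332.0, 317.0]]
-20 [[199.0, 247.0], [258.0, 227.0], [277.0, 308.0], [337.0, 287.0]]
-30 [[203.0, 216.0], [262.0, 197.0], [283.0, 278.0], [343.0, 257.0]]
```

View pics/f.png

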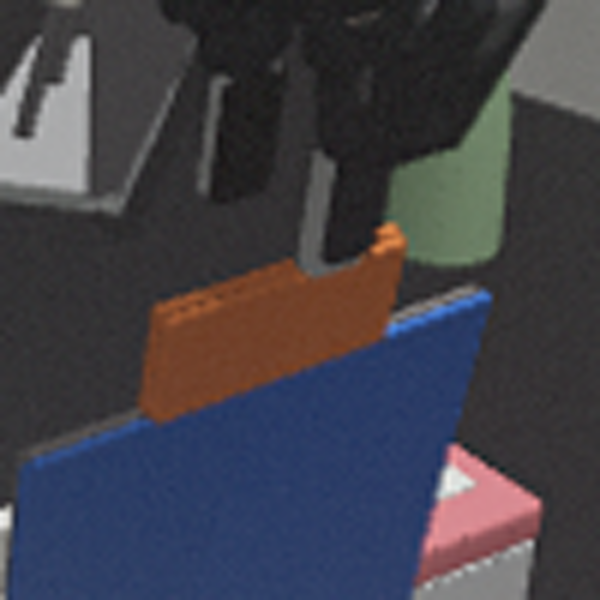

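Emit:
arm_command(series=[[[0, 0, 0, 7, 0, 0, 0.58], [0, 0, 0, 8, 0, 0, 0.58], [0, 0, 0, 8, 0, 0, 0.58], [0, 0, 0, 7, 0, 0, 0.58], [0, 0, 0, 0, 0, 0, 0.58]]])

```text
t: 7.3
position: [0.6706, 0.0581, 0.2526]
tcp_rot: [0.666, 0.084, 0.738, -0.076]
wrist_force: [0.3, -0.3, -0.9]
finger_gap: 0.0359
```

```bash
cat > pic.py <<'E'
from k import *
def pr(X,n="scene"):c=C[n];u=c["intrinsics"]@(c["R"]@X+c["t"]);return u[:2]/u[2]
def snap(name,x0,y0,w,h,sc):
    a=cv2.cvtColor(env.camera("scene"),cv2.COLOR_RGB2BGR)
    cv2.imwrite(name,cv2.resize(a[y0:y0+h,x0:x0+w],(w*sc,h*sc),interpolation=2))
    p,R,s=pose()
    for b in(0,-15,-30):print(b,[((pr(p+R.apply([b/1e3,y/1e3,z*s["finger_gap"]/2]))-[x0,y0])*sc).round().tolist() for z in(-1,1) for y in(-11,11)])
def tgt(phi,th,s,gap,side):
    """TCP pose: tab edge lies s behind TCP; cover inner edge on front finger (side=-1)"""
    u=np.array(-np.cos(th)*HX+[0,0,np.sin(th)]);R=toolR(phi,1);E=hp(.06,0,.101)+.205*u
    return E-R.apply([-s,0,side*gap/2]),R
E
python3 - <<'E'
from pic import *
th=np.radians(96.3);show(*tgt(th,th,.053,.028,-1))
snap("pics/g.png",260,60,120,120,5)
E
```

```text
t 7.3 heater xyz [ 82.   -2.  252.6] F [ 0.32 -0.31 -0.9 ] gap 0.0359
q [0.022 0.437 0.727 0.029 2.077 0.261]
rot deg [-0.3  0.4 -0. ] shift mm in NEW tool axes [1.1 2.  8.8] in OLD [1.2 2.  8.8]
0 [[200.0, 426.0], [247.0, 409.0], [262.0, 478.0], [309.0, 459.0]]
-15 [[205.0, 391.0], [253.0, 374.0], [267.0, 443.0], [316.0, 425.0]]
-30 [[210.0, 355.0], [258.0, 339.0], [273.0, 407.0], [322.0, 389.0]]
```

View pics/g.png

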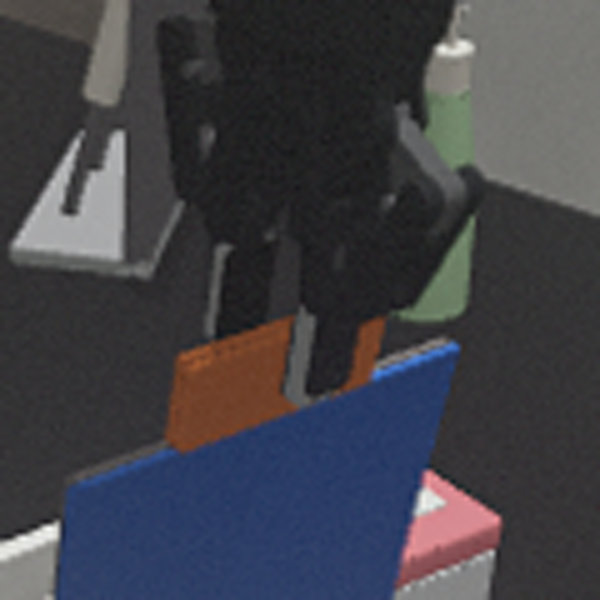

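Emit:
arm_command(series=[[[0, -2, 0, 0, 0, -5.3, 0.58], [0, -2, 0, 0, 0, -5.3, 0.58], [0, -2, 0, 0, 0, -5.3, 0.58], [0, -2, 0, 0, 0, -5.3, 0.58], [0, -2, 0, 0, 0, -5.3, 0.58], [0, -2, 0, 0, 0, -5.3, 0.58], [0, -2, 0, 0, 0, -5.3, 0.58], [0, -2, 0, 0, 0, -5.3, 0.58]]])

```text
t: 8.02
position: [0.6296, 0.0676, 0.2543]
tcp_rot: [0.763, 0.073, 0.636, -0.087]
wrist_force: [0.8, -0.3, 0.4]
finger_gap: 0.0356
```

```bash
python3 - <<'E'
from pic import *
p,R,s=pose();x=R.as_matrix()[:,0];print("phi",np.degrees(np.arctan2(-x[2],x@HX)),"r",np.hypot(*(inh(p)-[.06,0,.101])[[0,2]]), "ang",np.degrees(np.arctan2(p[2]-.101,.06-inh(p)[0])))
th=np.radians(80.3);show(*tgt(th,th,.053,.008,-1))
E
```

```text
phi 79.59072605278274 r 0.15459407002714373 ang 82.53869571440416
t 8.02 heater xyz [ 39.9  -1.7 254.3] F [ 0.84 -0.26  0.38] gap 0.0356
q [ 0.086  0.025  1.207 -0.055  1.736  0.299]
rot deg [-0.3  0.7 -0. ] shift mm in NEW tool axes [ 2.5  1.7 -2. ] in OLD [ 2.5  1.7 -2.1]
```

Emit:
arm_command(series=[[[0, -1, 0, 0.4, 0.2, -4, 0.58], [0, -1.5, 0, 0.4, 0.2, -4.1, 0.58], [0, -1.5, 0, 0.4, 0.2, -4.1, 0.58], [0, -1.5, 0, 0.4, 0.2, -4.1, 0.58], [0, -1.5, 0, 0.4, 0.2, -4.1, 0.58], [0, -1.5, 0, 0.4, 0.2, -4.1, 0.58], [0, -1.5, 0, 0.4, 0.2, -4.1, 0.58]]])

```text
t: 8.6
position: [0.6036, 0.0751, 0.2445]
tcp_rot: [0.816, 0.065, 0.567, -0.093]
wrist_force: [-0.7, -0.3, 0.2]
finger_gap: 0.0357
```

```bash
python3 - <<'E'
from pic import *
p,R,s=pose();x=R.as_matrix()[:,0];print("phi",np.degrees(np.arctan2(-x[2],x@HX)))
for d in(0,):
  th=np.radians(70);show(*tgt(th,th,.053,.008,-1))
snap("pics/i.png",240,60,130,160,4)
for t in(1.13,1.2,1.27,1.34):print(t,[((pr(hp(.06-r*np.cos(t)+.008*np.sin(t),y,.101+r*np.sin(t)+.008*np.cos(t)))-[240,60])*4).round().tolist() for r,y in((.17,-.09),(.17,.09),(.205,-.045),(.205,.045))])
E
```

```text
phi 69.6366989655552
t 8.6 heater xyz [ 1.290e+01 -1.000e-01  2.445e+02] F [-0.67 -0.25  0.24] gap 0.0357
q [ 0.146 -0.205  1.471 -0.126  1.542  0.355]
rot deg [-0.3  0.4  0. ] shift mm in NEW tool axes [-1.1  0.1 -0.8] in OLD [-1.1  0.1 -0.8]
0 [[154.0, 311.0], [191.0, 298.0], [196.0, 316.0], [233.0, 303.0]]
-15 [[148.0, 280.0], [185.0, 268.0], [190.0, 285.0], [227.0, 273.0]]
-30 [[142.0, 250.0], [179.0, 238.0], [184.0, 253.0], [222.0, 241.0]]
1.13 [[14.0, 319.0], [314.0, 220.0], [76.0, 218.0], [230.0, 172.0]]
1.2 [[26.0, 321.0], [329.0, 220.0], [92.0, 219.0], [247.0, 172.0]]
1.27 [[40.0, 325.0], [345.0, 223.0], [110.0, 221.0], [266.0, 173.0]]
1.34 [[54.0, 331.0], [361.0, 227.0], [127.0, 227.0], [285.0, 178.0]]
```

View pics/i.png

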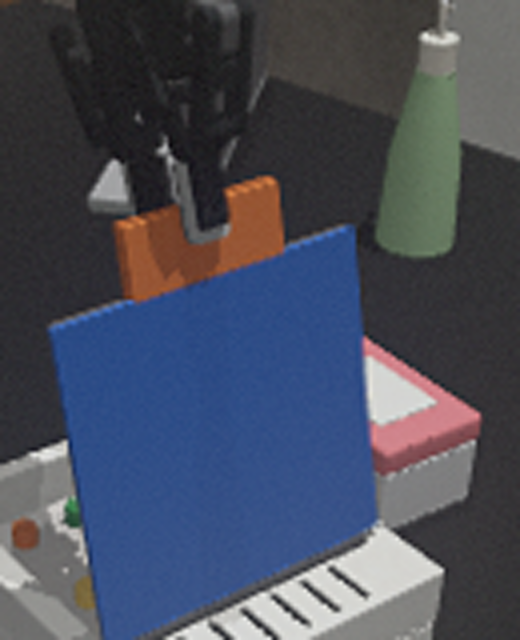

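Emit:
arm_command(series=[[[0, -1.5, 0, 0, 0, -4.1, 0.58], [0, -1.5, 0, 0, 0, -4.1, 0.58], [0, -1.5, 0, 0, 0, -4.1, 0.58], [0, -1, 0, 0, 0, -2.7, 0.58], [0, 0, 0, 0, 0, 0, 0.58]]])

```text
t: 9.07
position: [0.5894, 0.0785, 0.2377]
tcp_rot: [0.841, 0.06, 0.529, -0.095]
wrist_force: [-1.1, -0.7, 0.3]
finger_gap: 0.0362
```

```bash
cat >> pic.py <<'E'
def cover():
    """cover angle from the blue plate's free corners in the scene picture"""
    im=env.camera("scene");h=cv2.cvtColor(im,cv2.COLOR_RGB2HSV);m=((h[...,0]>100)&(h[...,0]<130)&(h[...,1]>110)&(h[...,2]>40)).astype(np.uint8);m[:,:215]=0;m[:,370:]=0;m[255:]=0
    cs=cv2.findContours(m,0,1)[0];c=max(cs,key=cv2.contourArea)[:,0].astype(float)
    f=lambda t:hp(.06-.17*np.cos(t)+.008*np.sin(t),.09,.101+.17*np.sin(t)+.008*np.cos(t)),lambda t:hp(.06-.17*np.cos(t)+.008*np.sin(t),-.09,.101+.17*np.sin(t)+.008*np.cos(t))
    ts=np.arange(0,1.9,.005);out=[]
    for g in f:
        d=[np.linalg.norm(c-pr(g(t)),axis=1).min() for t in ts];out.append([round(ts[int(np.argmin(d))],3),round(min(d),1)])
    return out,im
E
python3 - <<'E'
from pic import *
p,R,s=pose();x=R.as_matrix()[:,0];print("phi",np.degrees(np.arctan2(-x[2],x@HX)))
th=np.radians(64);show(*tgt(th,th,.053,.008,-1))
snap("pics/j.png",240,60,130,160,4)
for t in(1,1.05,1.1,1.15,1.2):print(t,[((pr(hp(.06-r*np.cos(t)+.008*np.sin(t),y,.101+r*np.sin(t)+.008*np.cos(t)))-[240,60])*4).round().tolist() for r,y in((.17,-.09),(.17,.09),(.205,-.045),(.205,.045))])
E
```

```text
phi 64.27301092836565
t 9.07 heater xyz [-1.700e+00  1.000e-01  2.377e+02] F [-1.1  -0.7   0.35] gap 0.0362
q [ 0.184 -0.325  1.607 -0.175  1.445  0.396]
rot deg [-0.3 -0.3  0.1] shift mm in NEW tool axes [-2.1 -0.1 -0.5] in OLD [-2.1 -0.1 -0.5]
0 [[139.0, 314.0], [175.0, 302.0], [178.0, 313.0], [215.0, 300.0]]
-15 [[132.0, 284.0], [168.0, 272.0], [171.0, 282.0], [208.0, 270.0]]
-30 [[124.0, 254.0], [160.0, 243.0], [163.0, 251.0], [200.0, 239.0]]
1 [[-8.0, 320.0], [288.0, 223.0], [49.0, 222.0], [200.0, 177.0]]
1.05 [[-0.0, 319.0], [298.0, 221.0], [59.0, 220.0], [211.0, 174.0]]
1.1 [[8.0, 319.0], [308.0, 220.0], [70.0, 218.0], [222.0, 172.0]]
1.15 [[17.0, 320.0], [319.0, 220.0], [81.0, 218.0], [235.0, 171.0]]
1.2 [[26.0, 321.0], [329.0, 220.0], [92.0, 219.0], [247.0, 172.0]]
```

View pics/j.png

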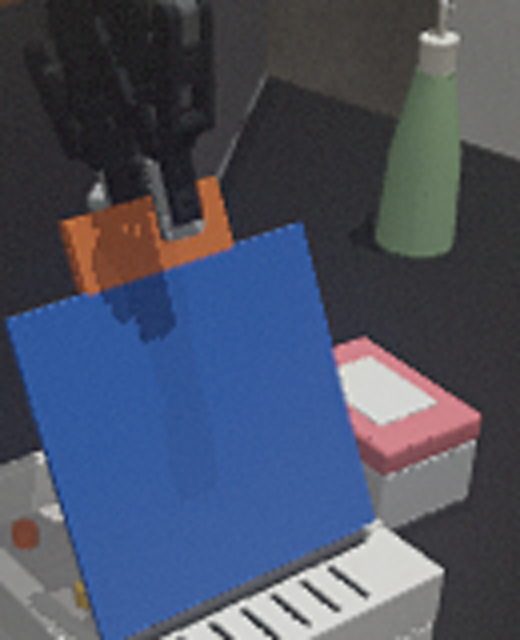

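```bash
cat > plan.py <<'E'
from pic import *
def rows(seq):
    p,R,s=pose();q=np.array(s["joint_pos"])
    for ph,th,sb,g in seq:
        P,T=tgt(np.radians(ph),np.radians(th),sb,g/1e3,-1)
        d=R.inv();rv=np.degrees((d*T).as_rotvec());sh=d.apply(P-p)*1e3;q2,e=ik(P,T,q)
        print("%5.1f %5.1f"%(ph,th),"rot",rv.round(1),"sh",sh.round(1),"q2 %.2f q3 %.2f dq %.2f err %.4f"%(q2[1],q2[2],abs(q2-q).max(),e));p,R,q=P,T,q2
E
python3 - <<'E'
from plan import *
n=28;th=np.linspace(61,-3,n+1)[1:]
print(cover()[0])
ph=np.interp(th,[-3,0,61],[54,54,64.3]);g=np.interp(th,[40,61],[60,36])
rows([(a,b,.055,c) for a,b,c in zip(ph,th,g)])
E
```

```text
[[np.float64(0.91), np.float64(0.1)], [np.float64(1.075), np.float64(0.3)]]
 63.9  58.7 rot [-0.3 -0.4  0.1] sh [ 0.5 -0.1 -4.6] q2 -0.34 q3 1.62 dq 0.02 err 0.0000
 63.5  56.4 rot [-0.  -0.4  0. ] sh [ 0.8 -0.  -6.5] q2 -0.36 q3 1.65 dq 0.02 err 0.0000
 63.1  54.1 rot [-0.  -0.4  0. ] sh [ 1.   0.  -6.4] q2 -0.38 q3 1.67 dq 0.02 err 0.0000
 62.8  51.9 rot [ 0.  -0.4 -0. ] sh [ 1.3  0.  -6.4] q2 -0.40 q3 1.70 dq 0.02 err 0.0000
 62.4  49.6 rot [-0.  -0.4  0. ] sh [ 1.5 -0.  -6.3] q2 -0.42 q3 1.72 dq 0.02 err 0.0000
 62.0  47.3 rot [ 0.  -0.4 -0. ] sh [ 1.8 -0.  -6.3] q2 -0.44 q3 1.74 dq 0.02 err 0.0000
 61.6  45.0 rot [-0.  -0.4 -0. ] sh [ 2.   0.  -6.2] q2 -0.45 q3 1.77 dq 0.02 err 0.0000
 61.2  42.7 rot [ 0.  -0.4  0. ] sh [ 2.3  0.  -6.1] q2 -0.47 q3 1.79 dq 0.02 err 0.0000
 60.8  40.4 rot [-0.  -0.4 -0. ] sh [ 2.5 -0.  -6. ] q2 -0.49 q3 1.81 dq 0.02 err 0.0000
 60.4  38.1 rot [ 0.  -0.4  0. ] sh [ 2.8  0.  -7. ] q2 -0.51 q3 1.84 dq 0.03 err 0.0000
 60.1  35.9 rot [ 0.  -0.4 -0. ] sh [ 3.  -0.  -7.1] q2 -0.53 q3 1.86 dq 0.03 err 0.0000
 59.7  33.6 rot [ 0.  -0.4  0. ] sh [ 3.3 -0.
[... 761 characters left out ...]
  13.0 rot [-0.  -0.4 -0. ] sh [ 5.3 -0.  -5.7] q2 -0.67 q3 2.10 dq 0.02 err 0.0000
 55.8  10.7 rot [ 0.  -0.4  0. ] sh [ 5.5 -0.  -5.5] q2 -0.68 q3 2.12 dq 0.02 err 0.0000
 55.4   8.4 rot [ 0.  -0.4  0. ] sh [ 5.7  0.  -5.3] q2 -0.69 q3 2.14 dq 0.02 err 0.0000
 55.0   6.1 rot [-0.  -0.4 -0. ] sh [ 5.9 -0.  -5.1] q2 -0.69 q3 2.16 dq 0.02 err 0.0000
 54.7   3.9 rot [ 0.  -0.4  0. ] sh [ 6.1  0.  -4.9] q2 -0.70 q3 2.18 dq 0.02 err 0.0000
 54.3   1.6 rot [ 0.  -0.4 -0. ] sh [ 6.2 -0.  -4.7] q2 -0.70 q3 2.20 dq 0.02 err 0.0000
 54.0  -0.7 rot [ 0.  -0.3  0. ] sh [ 6.5  0.  -4.6] q2 -0.70 q3 2.22 dq 0.02 err 0.0000
 54.0  -3.0 rot [0. 0. 0.] sh [ 6.8 -0.  -4.6] q2 -0.70 q3 2.23 dq 0.02 err 0.0000
```

```bash
python3 - <<'E'
from plan import *
n=30;th=np.linspace(61,0,n+1)[1:]
ph=np.interp(th,[0,61],[45,64.3]);g=np.interp(th,[44,61],[60,36])
rows([(a,b,.055,c) for a,b,c in zip(ph,th,g)][:8])
p,T=tgt(np.radians(45),-.03,.055,.06,-1);print(ik(p,T,[.4,-.7,2.2,-.4,1.3,.6]))
E
```

```text
63.7  59.0 rot [-0.3 -0.6  0.1] sh [ 0.4 -0.1 -3.3] q2 -0.34 q3 1.63 dq 0.02 err 0.0000
 63.0  56.9 rot [ 0.  -0.6  0. ] sh [ 0.5 -0.  -5.2] q2 -0.36 q3 1.65 dq 0.02 err 0.0000
 62.4  54.9 rot [-0.  -0.6 -0. ] sh [ 0.6  0.  -5.2] q2 -0.38 q3 1.67 dq 0.02 err 0.0000
 61.7  52.9 rot [-0.  -0.6  0. ] sh [ 0.8 -0.  -5.1] q2 -0.40 q3 1.70 dq 0.02 err 0.0000
 61.1  50.8 rot [ 0.  -0.6 -0. ] sh [ 1.  -0.  -5.1] q2 -0.42 q3 1.72 dq 0.02 err 0.0000
 60.4  48.8 rot [ 0.  -0.6 -0. ] sh [ 1.1  0.  -5.1] q2 -0.44 q3 1.75 dq 0.02 err 0.0000
 59.8  46.8 rot [-0.  -0.6 -0. ] sh [ 1.3  0.  -5. ] q2 -0.46 q3 1.77 dq 0.02 err 0.0000
 59.2  44.7 rot [-0.  -0.6  0. ] sh [ 1.4 -0.  -5. ] q2 -0.48 q3 1.80 dq 0.02 err 0.0000
(array([ 0.44006247, -0.81440099,  2.33758288, -0.53404011,  1.02010075,
        0.80368298]), np.float64(8.267120332218752e-11))
```

Emit:
arm_command(series=[[[0, -0.6, 0, 0.4, 0, -3.3, 0.545], [0, -0.6, 0, 0.5, 0, -5.2, 0.51], [0, -0.6, 0, 0.6, 0, -5.2, 0.475], [0, -0.7, 0, 0.8, 0, -5.1, 0.44], [0, -0.6, 0, 1, 0, -5.1, 0.405], [0, -0.7, 0, 1.1, 0, -5.1, 0.37], [0, -0.6, 0, 1.3, 0, -5, 0.335], [0, -0.7, 0, 1.4, 0, -5, 0.3]]])

```text
t: 9.83
position: [0.5593, 0.0852, 0.212]
tcp_rot: [0.864, 0.056, 0.49, -0.098]
wrist_force: [-0.7, 1.1, -0.5]
finger_gap: 0.0596
```

```bash
python3 - <<'E'
from plan import *
c,im=cover();print(c);show(*tgt(np.radians(59.2),np.radians(44.7),.055,.06,-1))
x0,y0=225,50
cv2.imwrite("pics/l.png",cv2.resize(cv2.cvtColor(im,4)[y0:y0+170,x0:x0+150],(600,680)[::1],interpolation=2)[:600])
for t in(.7,.75,.8,.85,.9):print(t,[((pr(hp(.06-r*np.cos(t)+.008*np.sin(t),y,.101+r*np.sin(t)+.008*np.cos(t)))-[x0,y0])*4).round().tolist() for r,y in((.17,-.09),(.17,.09),(.205,-.045),(.205,.045))])
n=23;th=np.linspace(44.7,-1,n+1)[1:];ph=np.interp(th,[0,44.7],[45,59.2])
rows([(a,b,.055,60) for a,b in zip(ph,th)])
E
```

```text
[[np.float64(0.77), np.float64(0.2)], [np.float64(1.05), np.float64(0.3)]]
t 9.88 heater xyz [-3.350e+01  1.000e-01  2.107e+02] F [ 0.24  1.08 -1.19] gap 0.0597
q [ 0.247 -0.485  1.801 -0.242  1.345  0.47 ]
rot deg [-0.2 -0.   0.1] shift mm in NEW tool axes [-1.4 -0.1  2.8] in OLD [-1.4 -0.1  2.8]
0.7 [[14.0, 383.0], [298.0, 289.0], [61.0, 297.0], [204.0, 253.0]]
0.75 [[19.0, 377.0], [306.0, 283.0], [67.0, 289.0], [212.0, 245.0]]
0.8 [[25.0, 372.0], [313.0, 277.0], [75.0, 282.0], [220.0, 238.0]]
0.85 [[31.0, 368.0], [321.0, 273.0], [82.0, 276.0], [229.0, 232.0]]
0.9 [[37.0, 365.0], [330.0, 269.0], [91.0, 271.0], [239.0, 226.0]]
 58.6  42.7 rot [-0.2 -0.7  0.1] sh [ 0.2 -0.1 -3.5] q2 -0.50 q3 1.82 dq 0.02 err 0.0000
 57.9  40.7 rot [-0.  -0.6 -0. ] sh [ 1.7  0.  -6.2] q2 -0.52 q3 1.85 dq 0.03 err 0.0000
 57.3  38.7 rot [ 0.  -0.6 -0. ] sh [ 1.9 -0.  -6.1] q2 -0.55 q3 1.87 dq 0.03 err 0.0000
 56.7  36.8 rot [-0.  -0.6  0. ] sh [ 2.   0.  -6.1] q2 -0.57 q3 1.90 dq 0.03 err 0.0000
 56.0  34.8 rot [ 0.  -0.6  0. ] sh [ 2.2  0.  -6. ] q2 -0.59 q3 1.93 dq 0.03 err 0.0000
 55.4  32.8 rot [ 0
[... 882 characters left out ...]
 rot [ 0.  -0.6  0. ] sh [ 3.8  0.  -5.2] q2 -0.76 q3 2.19 dq 0.02 err 0.0000
 48.5  10.9 rot [ 0.  -0.6 -0. ] sh [ 4.   0.  -5.1] q2 -0.78 q3 2.22 dq 0.02 err 0.0000
 47.8   8.9 rot [ 0.  -0.6  0. ] sh [ 4.1 -0.  -5. ] q2 -0.79 q3 2.24 dq 0.02 err 0.0000
 47.2   6.9 rot [ 0.  -0.6 -0. ] sh [ 4.2  0.  -4.8] q2 -0.80 q3 2.26 dq 0.02 err 0.0000
 46.6   5.0 rot [-0.  -0.6  0. ] sh [ 4.4 -0.  -4.7] q2 -0.80 q3 2.28 dq 0.02 err 0.0000
 45.9   3.0 rot [-0.  -0.6 -0. ] sh [ 4.5  0.  -4.6] q2 -0.81 q3 2.30 dq 0.02 err 0.0000
 45.3   1.0 rot [ 0.  -0.6  0. ] sh [ 4.6 -0.  -4.5] q2 -0.82 q3 2.32 dq 0.02 err 0.0000
 45.0  -1.0 rot [ 0.  -0.3 -0. ] sh [ 4.9  0.  -4.7] q2 -0.82 q3 2.33 dq 0.01 err 0.0000
```

View pics/l.png

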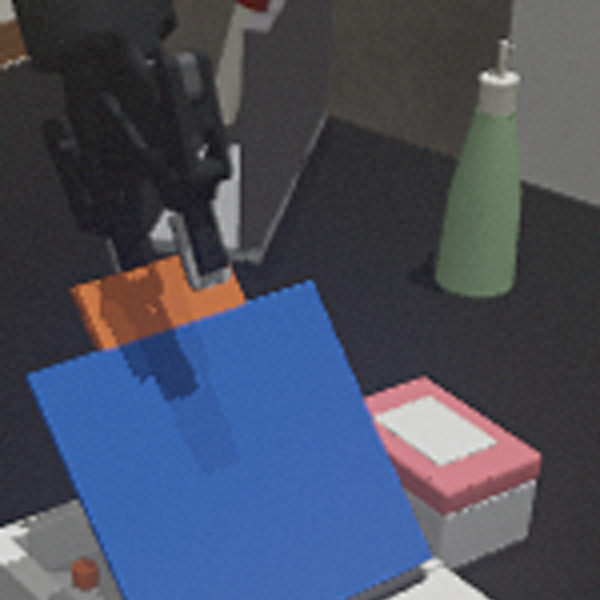

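Emit:
arm_command(series=[[[0, -0.6, 0, 0.5, 0, -3.5, 0.3], [0, -0.6, 0, 1.8, 0, -6.2, 0.3], [0, -0.6, 0, 2, 0, -6.1, 0.3], [0, -0.7, 0, 2.1, 0, -6.1, 0.3], [0, -0.6, 0, 2.3, 0, -6, 0.3], [0, -0.6, 0, 2.5, 0, -6, 0.3], [0, -0.6, 0, 2.6, 0, -5.9, 0.3], [0, -0.7, 0, 2.8, 0, -5.8, 0.3]]])

```text
t: 10.55
position: [0.5313, 0.0918, 0.1738]
tcp_rot: [0.885, 0.052, 0.452, -0.101]
wrist_force: [-1.7, -0.2, 0.0]
finger_gap: 0.0598
```

```bash
python3 - <<'E'
from plan import *
c,im=cover();print(c);np.save("pics/m.npy",im)
show(*tgt(np.radians(54.2),np.radians(28.8),.056,.06,-1))
n=15;th=np.linspace(28.8,0,n+1)[1:];ph=np.interp(th,[0,28.8],[45,54.2])
rows([(a,b,.057,60) for a,b in zip(ph,th)][:8])
# blue top edge line height check: predicted corner pixels
for t in(.4,.5,.6):print(t,[pr(hp(.06-.17*np.cos(t)+.008*np.sin(t),y,.101+.17*np.sin(t)+.008*np.cos(t))).round(1).tolist() for y in(-.09,.09)])
h=cv2.cvtColor(im,cv2.COLOR_RGB2HSV);m=((h[...,0]>100)&(h[...,0]<130)&(h[...,1]>110)&(h[...,2]>60)).astype(np.uint8)
m[:,:215]=0;m[:,370:]=0;m[255:]=0
c=max(cv2.findContours(m,0,1)[0],key=cv2.contourArea);print(cv2.approxPolyDP(cv2.convexHull(c),4,True)[:,0].tolist())
E
```

```text
[[np.float64(0.515), np.float64(0.2)], [np.float64(1.35), np.float64(0.0)]]
t 10.6 heater xyz [-62.3   0.2 171.6] F [ 0.18  1.23 -1.05] gap 0.0596
q [ 0.322 -0.638  2.001 -0.328  1.245  0.569]
rot deg [-0.2 -0.1  0.2] shift mm in NEW tool axes [-0.3 -0.2 -0. ] in OLD [-0.3 -0.2 -0. ]
 53.6  26.9 rot [-0.2 -0.7  0.2] sh [ 3.4 -0.2 -5.6] q2 -0.66 q3 2.03 dq 0.03 err 0.0000
 53.0  25.0 rot [ 0.  -0.6 -0. ] sh [ 2.9  0.  -5.5] q2 -0.67 q3 2.05 dq 0.02 err 0.0000
 52.4  23.0 rot [-0.  -0.6  0. ] sh [ 3.  -0.  -5.4] q2 -0.69 q3 2.08 dq 0.02 err 0.0000
 51.7  21.1 rot [ 0.  -0.6  0. ] sh [ 3.1  0.  -5.3] q2 -0.70 q3 2.10 dq 0.02 err 0.0000
 51.1  19.2 rot [-0.  -0.6 -0. ] sh [ 3.3 -0.  -5.2] q2 -0.72 q3 2.12 dq 0.02 err 0.0000
 50.5  17.3 rot [ 0.  -0.6  0. ] sh [ 3.4  0.  -5.2] q2 -0.73 q3 2.14 dq 0.02 err 0.0000
 49.9  15.4 rot [-0.  -0.6  0. ] sh [ 3.5  0.  -5.1] q2 -0.74 q3 2.17 dq 0.02 err 0.0000
 49.3  13.4 rot [ 0.  -0.6  0. ] sh [ 3.7  0.  -5. ] q2 -0.76 q3 2.19 dq 0.02 err 0.0000
0.4 [[222.9, 157.5], [291.1, 133.9]]
0.5 [[224.3, 153.0], [293.5, 129.5]]
0.6 [[226.1, 149.1], [296.3, 125.6]]
[[294, 129], [331, 189], [265, 220], [225, 152]]
```

Emit:
arm_command(series=[[[-0.2, -0.7, 0.2, 3.4, 0, -5.6, 0.3], [0, -0.6, 0, 2.9, 0, -5.5, 0.3], [0, -0.6, 0, 3, 0, -5.4, 0.3], [0, -0.6, 0, 3.1, 0, -5.3, 0.3], [0, -0.6, 0, 3.3, 0, -5.2, 0.3], [0, -0.6, 0, 3.4, 0, -5.2, 0.3], [0, -0.6, 0, 3.5, 0, -5.1, 0.3], [0, -0.6, 0, 3.7, 0, -5, 0.3]]])

```text
t: 11.27
position: [0.5144, 0.0956, 0.1264]
tcp_rot: [0.903, 0.047, 0.414, -0.1]
wrist_force: [-0.6, 0.1, 0.5]
finger_gap: 0.0597
```

```bash
cat > chk.py <<'E'
from plan import *
def corners():
    im=env.camera("scene");h=cv2.cvtColor(im,cv2.COLOR_RGB2HSV);m=((h[...,0]>100)&(h[...,0]<130)&(h[...,1]>110)&(h[...,2]>60)).astype(np.uint8)
    m[:,:215]=0;m[:,370:]=0;m[255:]=0
    c=max(cv2.findContours(m,0,1)[0],key=cv2.contourArea);q=cv2.approxPolyDP(cv2.convexHull(c),4,True)[:,0]
    ts=np.arange(-.1,.6,.01);out=[]
    for y in(-.09,.09):
        P=[pr(hp(.06-.17*np.cos(t)+.008*np.sin(t),y,.101+.17*np.sin(t)+.008*np.cos(t))) for t in ts]
        d=[np.linalg.norm(q-p,axis=1).min() for p in P];out.append((round(ts[int(np.argmin(d))],2),round(min(d),1)))
    print("theta,px",out);return im
E
python3 - <<'E'
from chk import *
corners()
show(*tgt(np.radians(49.3),np.radians(13.4),.057,.06,-1))
th=np.r_[np.linspace(13.4,0,9)[1:],-1.5,-3,-4.5];ph=np.interp(th,[-4.5,0,13.4],[45,45,49.3])
rows([(a,b,.057,60) for a,b in zip(ph,th)])
E
```

```text
theta,px [(np.float64(0.27), np.float64(0.3)), (np.float64(0.26), np.float64(0.5))]
t 11.32 heater xyz [-7.940e+01  1.000e-01  1.241e+02] F [-0.83  0.14 -2.78] gap 0.0594
q [ 0.389 -0.756  2.188 -0.425  1.134  0.678]
rot deg [ 0.  -0.1  0. ] shift mm in NEW tool axes [-0.7 -0.1  0.4] in OLD [-0.7 -0.1  0.4]
 48.8  11.7 rot [ 0.  -0.6  0. ] sh [ 2.6 -0.  -3.9] q2 -0.77 q3 2.21 dq 0.02 err 0.0000
 48.2  10.1 rot [-0.  -0.5  0. ] sh [ 3.4 -0.  -4.2] q2 -0.78 q3 2.23 dq 0.02 err 0.0000
 47.7   8.4 rot [-0.  -0.5  0. ] sh [ 3.5  0.  -4.1] q2 -0.78 q3 2.24 dq 0.02 err 0.0000
 47.1   6.7 rot [ 0.  -0.5  0. ] sh [ 3.6 -0.  -4. ] q2 -0.79 q3 2.26 dq 0.02 err 0.0000
 46.6   5.0 rot [ 0.  -0.5 -0. ] sh [ 3.7  0.  -4. ] q2 -0.80 q3 2.28 dq 0.02 err 0.0000
 46.1   3.3 rot [-0.  -0.5  0. ] sh [ 3.8 -0.  -3.9] q2 -0.80 q3 2.30 dq 0.02 err 0.0000
 45.5   1.7 rot [ 0.  -0.5 -0. ] sh [ 3.8  0.  -3.8] q2 -0.81 q3 2.31 dq 0.02 err 0.0000
 45.0   0.0 rot [-0.  -0.5  0. ] sh [ 3.9 -0.  -3.7] q2 -0.81 q3 2.33 dq 0.02 err 0.0000
 45.0  -1.5 rot [0. 0. 0.] sh [ 3.8 -0.  -3.7] q2 -0.81 q3 2.34 dq 0.01 err 0.0000
 45.0  -3.0 rot [0. 0. 0.] sh [ 3.9  0.  -3.6] q2 -0.81 q3 2.34 dq 0.01 err 0.0000
 45.0  -4.5 rot [0. 0. 0.] sh [ 4.   0.  -3.5] q2 -0.80 q3 2.35 dq 0.01 err 0.0000
```

Emit:
arm_command(series=[[[0, -0.6, 0, 2.6, 0, -3.9, 0.3], [0, -0.5, 0, 3.4, 0, -4.2, 0.3], [0, -0.5, 0, 3.5, 0, -4.1, 0.3], [0, -0.5, 0, 3.6, 0, -4, 0.3], [0, -0.5, 0, 3.7, 0, -4, 0.3], [0, -0.5, 0, 3, 0, -3, 0.3], [0, -0.4, 0, 2, 0, -2, 0.3], [0, 0, 0, 0, 0, 0, 0.3]]])

```text
t: 11.98
position: [0.5103, 0.0964, 0.0925]
tcp_rot: [0.915, 0.043, 0.387, -0.102]
wrist_force: [-0.8, 0.4, -1.1]
finger_gap: 0.0597
```

```bash
python3 - <<'E'
from chk import *
im=corners();show(*tgt(np.radians(46),np.radians(4),.057,.06,-1))
x0,y0=200,90
cv2.imwrite("pics/n.png",cv2.resize(cv2.cvtColor(im,4)[y0:y0+150,x0:x0+160],(640,600),interpolation=2))
p,R,s=pose()
for b in(0,-35):print(b,[((pr(p+R.apply([b/1e3,y/1e3,z*s["finger_gap"]/2]))-[x0,y0])*4).round().tolist() for z in(-1,1) for y in(-11,11)])
E
```

```text
theta,px [(np.float64(0.09), np.float64(0.8)), (np.float64(0.07), np.float64(0.5))]
t 12.03 heater xyz [-82.6   0.3  93.4] F [-3.04 -0.47 -0.16] gap 0.0597
q [ 0.429 -0.805  2.297 -0.507  1.052  0.768]
rot deg [-0.   0.2 -0. ] shift mm in NEW tool axes [-1.8 -0.3  0.7] in OLD [-1.8 -0.3  0.7]
0 [[213.0, 368.0], [244.0, 356.0], [253.0, 344.0], [285.0, 332.0]]
-35 [[189.0, 314.0], [221.0, 302.0], [228.0, 287.0], [260.0, 275.0]]
```

View pics/n.png

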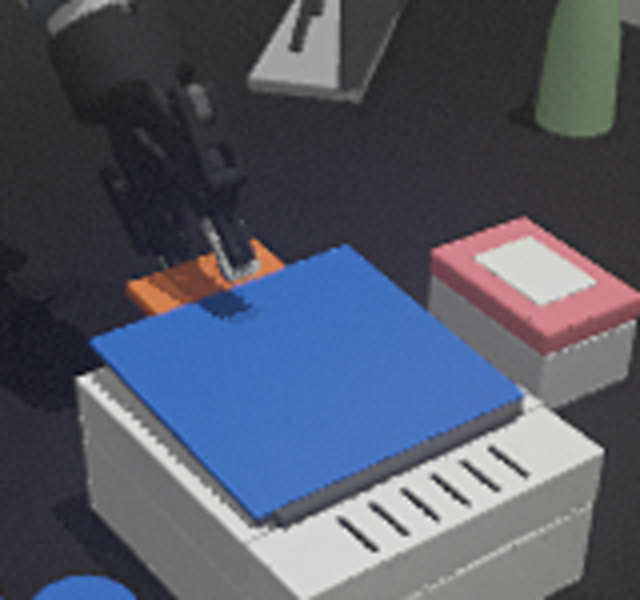

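Emit:
arm_command(series=[[[0, -0.1, 0, 2, 0, -2, 0.3], [0, -0.1, 0, 2, 0, -2, 0.3], [0, -0.1, 0, 2, 0, -2, 0.3], [0, 0, 0, 2, 0, -2, 0.3], [0, 0, 0, 1.5, 0, -1.5, 0.3], [0, 0, 0, 1.5, 0, -1.5, 0.3], [0, 0, 0, 1.5, 0, -1.5, 0.3], [0, 0, 0, 0, 0, 0, 0.3]]])

```text
t: 12.7
position: [0.5106, 0.0963, 0.076]
tcp_rot: [0.917, 0.043, 0.384, -0.102]
wrist_force: [-0.6, 0.4, -0.6]
finger_gap: 0.0597
```

```bash
python3 - <<'E'
from chk import *
im=corners();show(*tgt(np.radians(45),np.radians(0),.057,.06,-1))
E
```

```text
theta,px [(np.float64(-0.0), np.float64(0.6)), (np.float64(-0.0), np.float64(1.1))]
t 12.75 heater xyz [-82.4   0.2  76.3] F [-1.07  0.06 -0.97] gap 0.0598
q [ 0.432 -0.801  2.327 -0.524  1.018  0.794]
rot deg [-0.  -0.5 -0. ] shift mm in NEW tool axes [-4.7 -0.2  3.2] in OLD [-4.8 -0.2  3.2]
```

Emit:
arm_command(series=[[[0, 0, 0, 1.5, 0, -1.5, 0.3], [0, 0, 0, 1.5, 0, -1.5, 0.3], [0, 0, 0, 0, 0, -2, 0.3], [0, 0, 0, 0, 0, -3, 0.3], [0, 0, 0, 0, 0, 0, 0.3]]])

```text
t: 13.17
position: [0.5067, 0.0973, 0.0681]
tcp_rot: [0.916, 0.043, 0.385, -0.102]
wrist_force: [-0.1, 0.0, 0.1]
finger_gap: 0.0598
```

```bash
python3 - <<'E'
from chk import *
im=corners();p,R,s=pose();q=np.array(s["joint_pos"]);print(inh(p),s["wrist_force"],q)
for d in(40,80,120):
  for r in (0,20):
    q2,e=ik(p+R.apply([-d/1e3,0,0]),R*E('y',np.radians(r)),q);print(d,r,q2.round(2),round(e,4))
E
```

```text
theta,px [(np.float64(-0.0), np.float64(0.6)), (np.float64(-0.02), np.float64(1.0))]
[-0.08631889  0.00036202  0.06840707] [-0.39995149 -0.12538045  0.11817836] [ 0.4395457  -0.8084137   2.34526718 -0.53107689  1.01344839  0.80839346]
40 0 [ 0.51 -0.86  2.32 -0.55  1.14  0.84] 0.0046
40 20 [ 0.3  -0.61  2.05 -0.21  1.33  0.53] 0.0
80 0 [ 0.61 -0.86  2.26 -0.59  1.26  0.89] 0.013
80 20 [ 0.34 -0.68  2.04 -0.22  1.42  0.56] 0.0
120 0 [ 0.7  -0.86  2.21 -0.63  1.39  0.94] 0.02
120 20 [ 0.39 -0.75  2.03 -0.24  1.5   0.59] 0.0
```

```bash
python3 - <<'E'
from chk import *
p,R,s=pose();q=np.array(s["joint_pos"])
def clr(P,T,g,b):
    # tab + plate section sample points, in tool frame; signed distances to inner faces
    pts=np.array([hp(x,0,z) for x in np.linspace(-.145,.06,60) for z in(.101,.109)]);t=T.inv().apply(pts-P)
    k=t[:,0]<b; front=t[k,2]+g/2; rear=g/2-t[k,2]
    return (round(front.min()*1e3,1),round(rear.min()*1e3,1)) if k.any() else "clear"
print(clr(p,R,.0597,-.033),clr(p,R,.085,-.033))
for i,d in enumerate(np.arange(0,130,12)):
    T=R*E('y',np.radians(min(22,2.2*i)));P=p+R.apply([-d/1e3,0,-.000*i]);q2,e=ik(P,T,q);print(d,clr(P,T,.085,-.033),clr(P,T,.085,-.045),q2[1].round(2),round(e,4),"z",P[2].round(3))
E
```

```text
(np.float64(10.8), np.float64(6.1)) (np.float64(23.5), np.float64(18.7))
0 (np.float64(23.5), np.float64(18.7)) (np.float64(23.5), np.float64(31.1)) -0.81 0.0 z 0.068
12 (np.float64(21.5), np.float64(32.4)) (np.float64(21.5), np.float64(45.3)) -0.81 0.0 z 0.077
24 (np.float64(20.4), np.float64(46.1)) clear -0.81 0.0 z 0.086
36 clear clear -0.81 0.0 z 0.094
48 clear clear -0.8 0.0 z 0.103
60 clear clear -0.79 0.0 z 0.111
72 clear clear -0.78 0.0 z 0.12
84 clear clear -0.76 0.0 z 0.128
96 clear clear -0.75 0.0 z 0.137
108 clear clear -0.73 0.0 z 0.145
120 clear clear -0.72 0.0 z 0.154
```

Emit:
arm_command(series=[[[0, 0, 0, 0, 0, 0, 0], [0, 0, 0, 0, 0, 0, 0], [0, 0, 0, 0, 0, 0, 0], [0, 2.2, 0, -12, 0, 0, 0], [0, 2.2, 0, -12, 0, -0.5, 0], [0, 2.2, 0, -12, 0, -1, 0], [0, 2.2, 0, -12, 0, -1.5, 0], [0, 2.2, 0, -12, 0, -2, 0]]])

```text
t: 13.88
position: [0.4652, 0.1068, 0.1122]
tcp_rot: [0.875, 0.053, 0.471, -0.097]
wrist_force: [0.9, -0.2, 0.8]
finger_gap: 0.0856
```

Emit:
arm_command(series=[[[0, 2.2, 0, -14, 0, -2, 0], [0, 2.2, 0, -14, 0, -3, 0], [0, 2.2, 0, -14, 0, -3, 0], [0, 2.2, 0, -14, 0, -3, 0], [0, 2.2, 0, -14, 0, -3, 0], [0, 0, 0, 0, 0, 0, 0], [0, 0, 0, 0, 0, 0, 0]]])

```text
t: 14.47
position: [0.4212, 0.1167, 0.1665]
tcp_rot: [0.827, 0.062, 0.551, -0.092]
wrist_force: [-0.1, -0.1, -0.5]
finger_gap: 0.0855
```

```bash
python3 - <<'E'
from chk import *
im=corners();p,R,s=pose();print(inh(p),s["t"],s["wrist_force"],s["finger_gap"],np.abs(s["dq"]).max())
cv2.imwrite("pics/z.png",cv2.cvtColor(im,4))
o=np.load("pics/scene0.npy").astype(int);d=np.abs(o-im).sum(2)
for n,(a,b,c,e) in dict(rack=(205,275,158,205),jar=(235,295,205,242),tip=(155,178,345,360)).items():print(n,d[a:b,c:e].mean().round(1))
E
```

```text
theta,px [(np.float64(-0.0), np.float64(0.6)), (np.float64(-0.02), np.float64(1.0))]
[-0.1745839   0.00019083  0.16521518] 14.5167 [-0.12294867  0.71258134 -0.12120335] 0.08559412536894087 0.029783967082823572
rack 10.6
jar 11.1
tip 9.1
```

View pics/z.png

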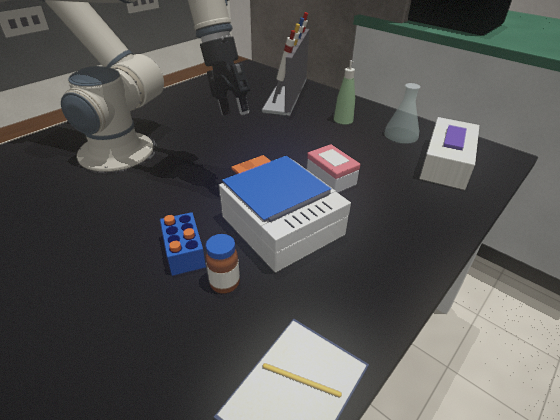

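The cover lies flat and shut on the heater, with the tab at about (252,165). The gripper is clear, with its fingers at about (235,105). The rack (182,242), jar (222,265) and tip box (333,165) are where they started. I'm handing in.

```bash
python3 -c "
from bench import env
print(env.sign_off())"
```

```text
the job is handed in; nothing more can be done
None
```

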